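# Weigh the tub of board offcuts on the hand scale

### The arm

A 6-joint arm with a two-finger parallel gripper is mounted at the origin on the work surface. World frame = base frame: x ahead of the robot, y to its left, z up, the work surface at z = 0. Lengths are in mm, angles in rad, forces in N, time in s.
With the tool pointing down it reaches from about 300 to 775 mm from the base axis. Payload 14.6 kg.
Tool frame: the origin (TCP) lies at the very end of the fingers, on their centre line; the grasp point (between the pads) lies manip.grip_depth behind it (manip.grip_depth is the distance from the TCP to the grasp point, in mm); x points along the fingers, z is the direction in which the jaws open and shut, and the axes are right-handed (so a half turn about x gives the same grasp; the last joint's range is limited). The gripper opens to 94 mm and grips with 3 to 60 N. Pads are 16 mm wide; open, the fingers measure 119 mm over their backs; the gripper's body (75 mm by 177 mm) begins 78 mm behind the grasp point.
Start: joints at [-1.21, 0.3, 1.521, -0, 1.321, -0.067], TCP at [228.171, -500.427, 205.446] pointing down, gripper open.
Joint ranges: [-3.03, 3.03], [-0.79, 2.21], [0.23, 2.52], [-1.04, 4.18], [0, 3.07], [-2.55, 2.55]. Speed limits (rad/s): [2.22, 2.22, 2.57, 3.14, 3.14, 3.14].

### API

Orientations are given as [roll, pitch, yaw] about the fixed x, y, z axes, in that order (R = Rz(yaw) Ry(pitch) Rx(roll)).
In Python, from cell import manip gives the robot as it stands.
- The arm moves only by the tool step_arm, never from a script. Its argument "commands" is one flat list of numbers, 7 for each row, row after row: the shift along the tool's x, y, z in m, then the turn, a rotation vector about the tool's x, y, z in degrees, then the finger opening in m, from 0 to 0.094. A call has 1 to 5 rows; each row shifts and turns the commanded pose from where the row before left it, along the tool's axes as they then stand; what a row does not reach is not made up. A row lasts 1/8 s, in which the tool goes at most 62.5 mm and 10.7 degrees, less where a joint would pass 70% of its speed; a pose out of reach is approached as far as the arm can. A call with a gripper value outside its range is refused whole. The fingers move at their own pace and stop on an object; "squeeze" is the grip in N (left out, the last holds). Time passes only in rows, so rows that do not move let the fingers close. It gives the time, the measured TCP pose, the force and the opening at its end, in the units of the state.
- manip.read_state(): the state, without advancing time (a new reading comes with each control period).
- manip.camera(name): name is "side" or "top"; returns the picture (480x640x3 uint8, red, green, blue); there is no depth.
- manip.camera_model(name): a dict with "intrinsics" (3x3 intrinsics, pixels), "k1" (the pictures are not rectified: a ray, as slopes to the right and down, at radius r is drawn at 1 + k1 r^2 times it, then the intrinsics apply), "origin" and "orientation" of the camera in the world. Camera axes: x right, y up, looking along -z (the intrinsics and any distortion apply to the point x, -y, -z); pixel columns grow to the right and rows downward; lengths in mm; the calibration is good to about 2 mm. A picture is of the moment at which its call begins. camera_model takes no time and is no camera call.
- manip.sign_off(): hands the job in, once; it reports no verdict.
Trained networks look in the newest picture that a camera, given by its name, has taken for a name from the list of things; names that differ only in an ending like _2 or _b are one class to them, and where a whole thing is asked for, a point or a joint stands for the part that bears it (a point fixed in the world has none). Each returns a list of dicts, best first, with "score" (0 to 1); they miss things now and then, are a little off and sometimes report something else, mostly with a low value. They report only what shows in the picture. A call takes as long as a camera call. They do not tell look-alikes from the thing itself.
- manip.find_in(thing, camera): "centre" ([row, column] in pixels, amid what is visible of it).
- manip.outline_of(thing, camera): "pixels" (480x640 bool, what is visible of it) and "centre" ([row, column] in pixels, amid what is visible of it).
The state is a dict: "clock": time; "joints": joint angles; "qd": joint speeds; "effort": joint torques, N m; "eef_pos": TCP position; "eef_rot": TCP orientation; "wrist_force": force on the tool from outside, world axes, zero at the start; "moment": the same for the moment, N m; "finger_gap": finger opening in mm.
Only numpy, scipy, OpenCV 4.12 (cv2) and the standard library are available. Lean on these libraries where they do the work, as an engineer would, in place of code of your own. Each camera call takes 0.05 s, during which the arm holds its last target. There are 200 camera calls.

### The job

Take the hand scale from its blue stand, hook it under the wire bail of the yellow tub of offcuts and lift slowly until the tub hangs just clear of the bench, about a centimetre and less than 2 cm, keeping it hanging still there for a second or two so that its weight can be read. Then carry it low, never more than 3 cm off the bench, lower it gently onto the green mat so that it stands near the middle of it, unhook, and hang the scale back upright in its stand. Touch the tub only with the scale's hook, never jerk or press it with the scale (the scale is overloaded at 10 N), and leave the other things alone.

Things in the scene. Friction and masses are not known exactly. Their poses are not given: they have to be found in the camera images.
- scale_grip (a point): Centre of the hand scale's orange grip, to be grasped from above: 20 mm thick along x, 36 mm wide along y, 56 mm tall. It stands on a steel cross bar (26 x 96 x 8 mm) whose underside is 38 mm below this point. Scale 0.21 kg. Axes: z up, x = the way the hook's mouth opens, y along the cross bar.
- scale: The hand scale; origin under the middle of its cross bar, axes as scale_grip. Below the bar a black case 22 x 50 x 70 mm (x, y, z), white face and red pointer on +x. Out of the case's underside hangs the steel hook on a spring of 90 N/m with 80 mm of travel: the load pulls the hook down and the pointer with it.
- hook_seat (a point): Lowest point of the hook, top of its 6 mm wire, where a load hangs; straight below scale_grip, 171 mm unloaded. Mouth opens to +x: tip 15 mm ahead, its top 17 mm above the seat; shank 14 mm behind, bending forward over the seat 40 to 52 mm above it. Wire reaches 6 mm below the seat. A 6 mm bar enters from +x with its centre 25 to 38 mm above the seat. Axes as the scale's.
- stand_top (a point): Fixed stand of the scale: point midway between the tops of its two blue cheeks, 155 mm above the bench. The scale's cross bar lies across them, underside at this height, x of scale along x of stand. Cheeks 60 mm apart along y, 14 mm thick, 46 mm long, with 7 mm ridges at the ends of their tops: 5 mm of play each way in x and y. Scale goes out and in straight up and down.
- tub_mid (a point): Centre of the yellow tub, half-way up its walls, 24 mm above its underside; tub 90 x 90 mm, 48 mm tall, open, filled with board offcuts to about 40 mm, 0.22 to 0.6 kg (unknown). Axes: z up, bail in its y-z plane.
- bail_top (a point): Peak of the tub's rigid wire bail (centre line of the 6 mm wire), 95 mm above the tub's underside and centred over it. The bail is an inverted V in the tub's y-z plane, falling to 66 mm above the underside at y = +-47 mm, then upright down both sides. The hook goes under it along the tub's x axis.
- mat: Green mat fixed to the bench, 180 x 180 mm, 3 mm thick; origin under its centre.
- empty_tub: empty grey tray without a bail, 90 x 90 x 35 mm, a bystander; origin under its centre
- solder_reel: blue reel, 64 mm across, 40 mm tall, a bystander; origin under its centre
- flux: amber bottle, 48 mm across, 110 mm tall, a bystander; origin under its centre
- screwdriver: screwdriver lying on the bench, a bystander; origin near its middle
- board: bare copper board, 70 x 100 x 4 mm, lying flat, a bystander; origin under its centre
- mug: blue mug, 76 mm across, 90 mm tall, a bystander; origin under its centre
Mind the look-alikes: they are no part of the job. There is more than one size of the part that bears tub_mid; the job needs the larger. There is more than one size of the scale; the job needs the larger.

How it is judged (in metres and radians):
On the way, in this order (a step that is already met when the one before it is completed fails the run):
1. the tub hangs on the scale 4 to 19 mm clear of the bench and still (under 30 mm/s), near upright, for 1 s (height (world z) of tub_mid between 0.028 and 0.043 m and linear speed of tub below 0.03 m/s and angle between tub_mid's own z axis and vertical below 0.15 rad and contact force between scale and tub above 1 N), for 1 s.
2. the tub stands on the mat, unhooked (horizontal distance between tub_mid and mat below 0.055 m and height (world z) of tub_mid between 0.0255 and 0.03 m and contact force between scale and tub below 0.1 N), for 0.2 s.
At the end, for the whole second after the job is handed in: The tub stands upright, still and unhooked on the green mat, its centre within 40 mm of the mat's along each mat axis; the scale hangs upright and still in its stand, bar flat on both cheeks (grip centre within 9 mm sideways and 34 to 42 mm above the cheek tops) (x of tub_mid in the frame of mat between -0.04 and 0.04 m and y of tub_mid in the frame of mat between -0.04 and 0.04 m and height (world z) of tub_mid between 0.0255 and 0.03 m and angle between tub_mid's own z axis and vertical below 0.05 rad and linear speed of each of tub, scale below 0.02 m/s and x of scale_grip in the frame of stand_top between -0.009 and 0.009 m and y of scale_grip in the frame of stand_top between -0.009 and 0.009 m and z of scale_grip in the frame of stand_top between 0.034 and 0.042 m and angle between scale_grip's own z axis and vertical below 0.1 rad and contact force between scale and tub below 0.1 N); the robot touches nothing.
It fails at once if the scale and the tub press on one another with more than 10 N (jerked, or the hook pushed against it) (contact force between scale and tub above 10 N).
It fails at once if the tub is more than 30 mm above the bench, or tips by more than 0.35 rad (height (world z) of tub_mid above 0.054 m or angle between tub_mid's own z axis and vertical above 0.35 rad).
It fails at once if the fingers or the arm touch the tub (contact force between any of the fingers, the arm and tub above 0.3 N).
It fails at once if the tub is set down on the mat with more than 25 N (contact force between tub and mat above 25 N).
It fails at once if a bystander is moved by more than 15 mm (distance of any of empty_tub, solder_reel, flux, screwdriver, board, mug from where it was at the start of the episode above 0.015 m).
It also fails if it takes over 72 s, if anything falls off the work surface, if the arm or the gripper's body presses on something with over 40 N, if the wrist force passes 120 N, or if a joint passes its speed limit or range.

## Working session

There is one attempt and no reset: what is moved stays moved. The work goes in short steps, Python scripts to look and compute and a tool call to move; the robot and the scene stay as the last step left them, time stands still between calls to the robot, and variables do not carry over. Pictures are saved under pics/ and viewed, about 8 in all and at most 12, crops included, and the job is handed in when it is done.

Besides the shell and the picture viewer there is one more tool, called in YAML: its name, and indented under it one key for each argument. step_arm: Moves the arm, as the interface text tells. Its arguments: {"type":"object","properties":{"commands":{"type":"array"},"squeeze":{"type":"number"}},"required":["commands"]}

```bash
ls; mkdir -p pics; python3 - <<'E'
from cell import manip
import cv2
print(manip.read_state(), manip.grip_depth)
for c in("side","top"):
    print(manip.camera_model(c)); cv2.imwrite(f"pics/{c}0.png",manip.camera(c)[:,:,::-1])
    for t in("scale_grip","scale","hook_seat","stand_top","tub_mid","bail_top","mat"):
        print(c,t,[(round(d["score"],2),[round(float(v),1) for v in d["centre"]]) for d in manip.find_in(t,c)])
E
```

```text
pics
{'clock': 0.0, 'joints': array([-1.20964781e+00,  3.00469126e-01,  1.52160113e+00, -8.43310301e-06,
        1.32068838e+00, -6.65917374e-02]), 'qd': array([ 0.002585  ,  0.00311411, -0.00038839, -0.001582  ,  0.00039748,
       -0.00110278]), 'effort': array([-1.49367293e-03, -5.31812990e+01, -3.52732301e+01,  7.07569672e-02,
        2.44608679e-02, -8.87944020e-05]), 'eef_pos': array([ 228.05297263, -500.19643264,  204.87892878]), 'eef_rot': array([3.08200625, 1.56963031, 1.93895227]), 'wrist_force': array([-0.03784164, -0.15749144, -0.16106965]), 'moment': array([ 0.03546869, -0.02550032, -0.0272671 ]), 'finger_gap': 94.3503255175379} 18.8
{'intrinsics': array([[543.44714843,   0.        , 322.91150902],
       [  0.        , 543.44714843, 235.12584956],
       [  0.        ,   0.        ,   1.        ]]), 'k1': -0.08298065240307426, 'origin': array([ 180.93836546, 1013.39567359,  835.29335588]), 'orientation': array([ 9.92549762e-01,  8.16801311e-04, -2.81424347e+00])}
side scale_grip [(0.87, [233.5, 437.0]), (0.61, [172.7, 364.8])]
side scale [(0.9, [234.5, 440.2]), (0.82, [
[... 260 characters left out ...]
7145161,   0.        , 322.47882045],
       [  0.        , 475.07145161, 244.03333586],
       [  0.        ,   0.        ,   1.        ]]), 'k1': 0.02150500043708177, 'origin': array([ 373.58734121,    4.3667815 , 1140.43120876]), 'orientation': array([ 0.15855813, -0.00184382, -1.56948095])}
top scale_grip [(0.73, [257.2, 461.6]), (0.7, [362.4, 448.8])]
top scale [(0.84, [363.5, 447.8]), (0.71, [257.9, 469.3]), (0.26, [234.3, 322.8])]
top hook_seat []
top stand_top [(0.73, [274.5, 440.7]), (0.49, [157.7, 247.4])]
top tub_mid [(0.81, [269.1, 381.4]), (0.73, [233.4, 321.2])]
top bail_top [(0.97, [268.8, 379.5]), (0.8, [237.1, 322.4])]
top mat [(0.76, [244.7, 193.9]), (0.52, [258.6, 466.1])]
```

View pics/side0.png

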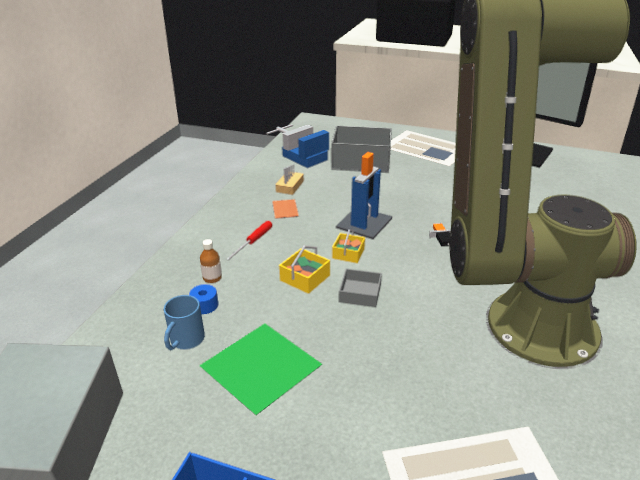

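View pics/top0.png

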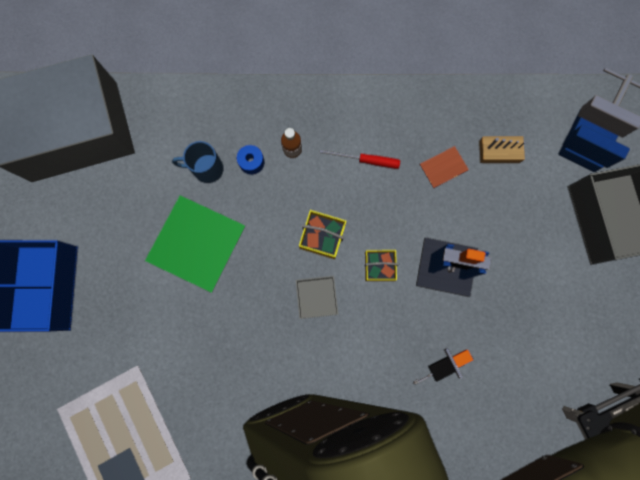

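The candidate tubs in the top image are (233,321) and (269,381). The first is the larger, 40 px against 30 px. The candidate scales are the one standing in the blue stand at (257,462) and a smaller one lying down at (363,448); the one in the stand fits. I'll confirm both in crops.

```bash
cat > h.py <<'E'
from cell import manip
import numpy as np, cv2
from scipy.spatial.transform import Rotation as R
from scipy.optimize import least_squares
CM={c:manip.camera_model(c) for c in("side","top")}
def proj(c,P):
    m=CM[c]; q=(np.atleast_2d(P)-m["origin"])@R.from_euler("xyz",m["orientation"]).as_matrix()
    s=np.c_[q[:,0],-q[:,1]]/-q[:,2:]; s=s*(1+m["k1"]*(s**2).sum(1,keepdims=True))
    K=m["intrinsics"]; return np.c_[s[:,1]*K[1,1]+K[1,2], s[:,0]*K[0,0]+K[0,2]]   # row,col
def tri(**obs):
    f=lambda p:np.concatenate([(proj(c,p)[0]-o) for c,o in obs.items()])
    r=least_squares(f,[400,0,50]); return r.x, np.abs(r.fun).max()
def onz(c,o,z):
    r=least_squares(lambda p:proj(c,[p[0],p[1],z])[0]-o,[400,0]); return r.x
E
python3 - <<'E'
from h import *
np.set_printoptions(precision=1,suppress=True)
for n,s,t in [("grip",(172.7,364.8),(257.2,461.6)),("scale",(167.4,368.5),(257.9,469.3)),("tub",(271.2,303.2),(233.4,321.2)),("bail?",(271.7,302),(237.1,322.4)),("mat",(366.8,259.9),(244.7,193.9))]:
    print(n,*tri(side=s,top=t))
for n,c,r0,r1,c0,c1,k in[("topc","top",205,305,295,495,4),("sidec","side",145,295,275,395,4)]:
    im=manip.camera(c)[r0:r1,c0:c1,::-1]; cv2.imwrite(f"pics/{n}.png",cv2.resize(im,None,fx=k,fy=k,interpolation=cv2.INTER_CUBIC))
E
```

```text
grip [ 501.7 -283.6  169.5] 0.1116537586867139
scale [ 497.5 -296.   180.8] 0.9840186919194593
tub [577.    5.4  22.5] 0.490913556764383
bail? [574.3   3.8  19. ] 1.9631319926542687
mat [554.9 314.4   1.3] 0.5272318380547176
```

View pics/topc.png

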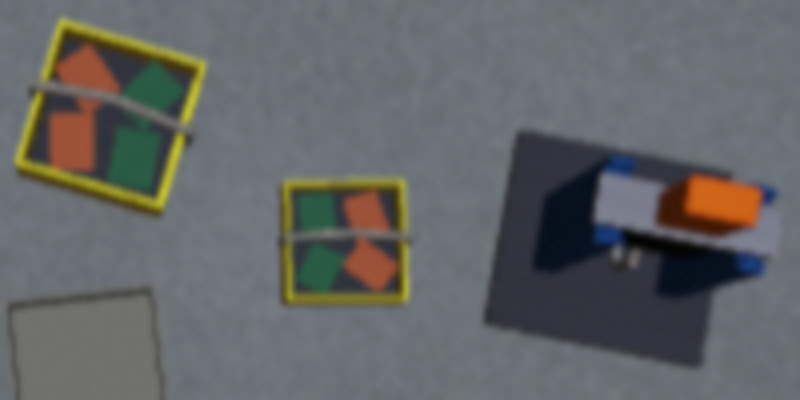

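View pics/sidec.png

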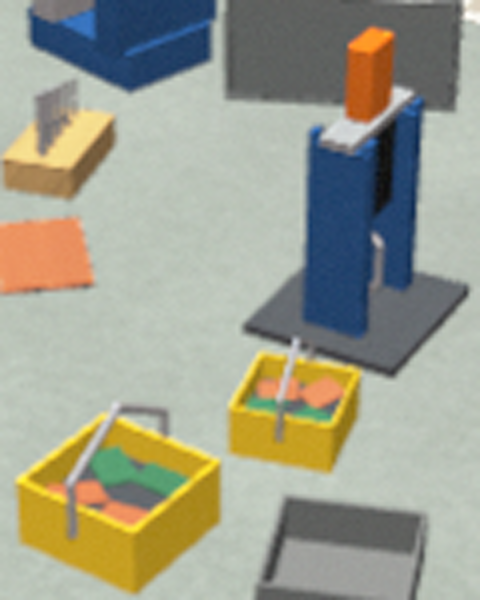

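Crops confirm both choices. In the top crop (x4, offset row 205, col 295), the larger tub has rim corners at (62,20), (206,65), (162,213) and (17,165), and the bail runs from (33,90) to (190,137). The orange grip and steel bar of the large scale sit in the stand, with the hook peeking out at (625,258). I'll fit poses from corners in both views, with height left free.

```bash
cat > fit.py <<'E'
from h import *
np.set_printoptions(precision=1,suppress=True)
T=lambda pts:[(r/4+205-.375,c/4+295-.375) for c,r in pts]
S=lambda pts:[(r/4+145-.375,c/4+275-.375) for c,r in pts]
def fit(name,model,obs,p0):
    # obs: list of (cam, model index, pixel)
    def f(p):
        W=np.asarray(model)@R.from_euler("z",p[3]).as_matrix().T+p[:3]
        return np.concatenate([proj(c,W[i])[0]-o for c,i,o in obs])
    r=least_squares(f,p0,x_scale=[10,10,10,.1],loss="soft_l1"); print(name,r.x[:3],"yaw %.3f"%r.x[3],"res",np.round(f(r.x).reshape(-1,2),1).tolist()); return r.x
if __name__=="__main__":
    box=lambda a,b:[(-a,-b,0),(-a,b,0),(a,b,0),(a,-b,0)]
    # grip top; yaw about 0: image up=+x, image left=+y (this labelling assumes scale x ~ world +x; ambiguous by pi)
    g=[("top",i,o) for i,o in zip([2,3,0,1],T([(690,175),(762,187),(757,230),(688,220)]))]
    g+=[("side",i,o) for i,o in zip([1,2,3,0],S([(366,50),(348,42),(376,28),(396,33)]))]
    fit("grip top (z 221)",box(10,18),g,[500,-285,200,-.2])
    b=[("top",i,o) for i,o in zip([2,1,0],T([(600,172),(595,225),(776,256)]))]
    b+=[("side",i,o) for i,o in zip([2,1,0],S([(322,138),(352,150),(414,92)]))]
    fit("bar top (z 163)",box(13,48),b,[500,-285,160,-.2])
    # tub rim, corners: image-left-top = +x,+y
    t=[("top",i,o) for i,o in zip([2,3,0,1],T([(62,20),(206,65),(162,213),(17,165)]))]
    t+=[("side",i,o) for i,o in zip([1,2,3,0],S([(132,533),(18,484),(110,415),(220,462)]))]
    fit("tub rim (z 48)",box(45,45),t,[577,5,40,-.3])
    bl=[(0,47,66),(0,0,95),(0,-47,66)]
    o=[("top",i,q) for i,q in zip([0,1,2],T([(33,91),(112,98),(190,136)]))]+[("side",i,q) for i,q in zip([0,1,2],S([(70,482),(118,406),(167,411)]))]
    fit("bail (z 0)",bl,o,[577,5,0,-.3])
    im=manip.camera("top").astype(int); m=((im[:,:,1]>im[:,:,0]*1.8)&(im[:,:,1]>im[:,:,2]*1.8)&(im[:,:,1]>100)).astype(np.uint8); m[:,280:]=0
    rt=cv2.boxPoints(cv2.minAreaRect(cv2.findNonZero(m))); W=np.array([onz("top",(q[1],q[0]),3) for q in rt]); print("mat",W,W.mean(0),[np.linalg.norm(W[i]-W[i-1]) for i in range(4)])
    for t_ in("empty_tub","solder_reel","flux","screwdriver","board","mug"):
        d=manip.find_in(t_,"top"); print(t_,[(round(q["score"],2),onz("top",q["centre"],20)) for q in d[:2]])
    for z in (20,40,60,115): print("hook spot at z",z,onz("top",T([(625,258)])[0],z))
    im=manip.camera("side")[170:235,345:390,::-1]; a=cv2.resize(im,None,fx=8,fy=8,interpolation=cv2.INTER_CUBIC)
    im=manip.camera("top")[242:292,435:495,::-1]; b=cv2.resize(im,None,fx=7,fy=7,interpolation=cv2.INTER_CUBIC)
    c=np.zeros((520,780,3),np.uint8); c[:,:360]=a; c[:350,360:780]=b; cv2.imwrite("pics/hook.png",c)
E
python3 fit.py
```

```text
grip top (z 221) [ 499.  -296.2  219.5] yaw -0.190 res [[0.2, 0.1], [0.7, 0.4], [-0.1, 0.2], [-1.1, -0.9], [0.3, 1.9], [0.7, -0.3], [-0.6, -1.5], [-0.3, 0.2]]
bar top (z 163) [ 500.2 -296.7  161.1] yaw -0.182 res [[0.6, 0.1], [-0.4, -0.4], [0.3, 0.5], [0.3, -0.8], [-0.5, 0.4], [0.2, -0.3]]
tub rim (z 48) [573.1   2.3  47.2] yaw -0.304 res [[0.4, 0.0], [0.4, 0.5], [-0.3, 0.2], [0.1, -0.5], [0.4, 0.1], [-0.6, -0.5], [-0.2, -0.8], [0.2, 0.3]]
bail (z 0) [572.2   2.6   1.7] yaw -0.303 res [[-1.0, 0.1], [0.9, -0.1], [-0.2, -0.1], [0.1, 0.3], [0.1, 0.2], [-0.2, -0.3]]
mat [[516.4 427.5]
 [681.  356.1]
 [599.7 193.8]
 [438.4 268.3]] [558.9 311.4] [np.float64(177.28216498267795), np.float64(179.4371240015839), np.float64(181.5108191663577), np.float64(177.64507273018017)]
empty_tub [(0.71, array([425. ,  19.2])), (0.32, array([ 521.2, -345.9]))]
solder_reel [(0.89, array([768.5, 179.9]))]
flux [(0.88, array([806.6,  77.7])), (0.48, array([ 513.7, -337.2]))]
screwdriver [(0.6, array([ 767.1, -118.2]))]
board [(0.84, array([ 746.8, -286.8]))]
mug [(0.74, array([764.5, 296.4]))]
hook spot at z 20 [ 493.1 -301.3]
hook spot at z 40 [ 491.  -295.8]
hook spot at z 60 [ 488.9 -290.4]
hook spot at z 115 [ 483.  -275.4]
```

View pics/hook.png

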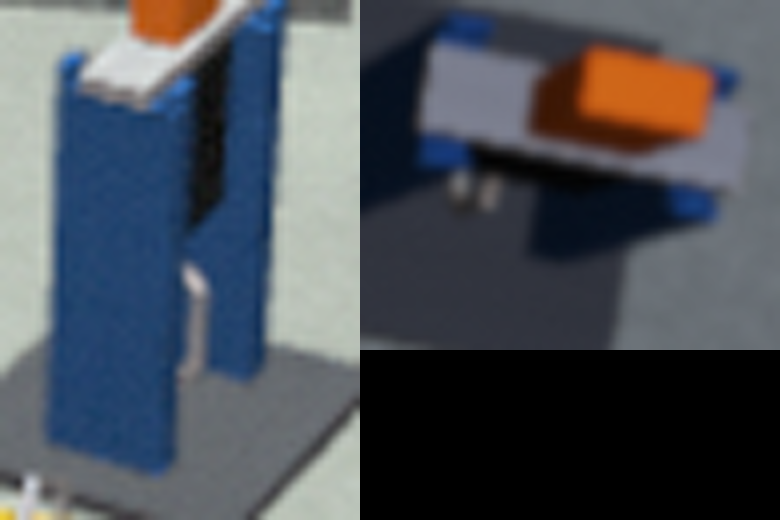

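The side crop shows the black case back and the hook shank on the robot's side, with the bend leaning away. So the mouth opens to world +x at yaw -0.19. The tub's yaw is -0.30, and the measured heights agree with the text within 2 mm. Next I work out the tool deltas.

```bash
cat > go.py <<'E'
import sys; from h import *
np.set_printoptions(precision=4,suppress=True)
def go(x,y,z,yawjaw,verbose=True):
    s=manip.read_state(); A=R.from_euler("xyz",s["eef_rot"])
    # tool x down, tool z along jaw direction yaw (mod pi, nearest)
    best=None
    for k in(0,np.pi):
        zc=np.array([np.cos(yawjaw+k),np.sin(yawjaw+k),0]); xc=np.array([0,0,-1.]); B=R.from_matrix(np.c_[xc,np.cross(zc,xc),zc])
        v=np.degrees((A.inv()*B).as_rotvec())
        if best is None or np.linalg.norm(v)<np.linalg.norm(best): best=v
    d=A.inv().apply(np.array([x,y,z])-s["eef_pos"])/1000
    print("t %.2f"%s["clock"],"pos",s["eef_pos"],"F",s["wrist_force"],"gap %.1f"%s["finger_gap"],"\ntool axes(cols)\n",A.as_matrix(),"\nshift m",d,"turn deg",best)
if __name__=="__main__": go(*map(float,sys.argv[1:5]))
E
python3 go.py 499.5 -296.5 300 -0.186;python3 go.py 499.5 -296.5 300 1.385
```

```text
t 1.35 pos [ 228.1531 -500.4164  205.4442] F [-0.5617 -0.4454 -0.3272] gap 94.2 
tool axes(cols)
 [[-0.      0.9099  0.4148]
 [ 0.      0.4148 -0.9099]
 [-1.     -0.     -0.0001]] 
shift m [-0.0946  0.3315 -0.073 ] turn deg [-54.8334  -0.0031  -0.001 ]
t 1.35 pos [ 228.1531 -500.4164  205.4442] F [-0.5617 -0.4454 -0.3272] gap 94.2 
tool axes(cols)
 [[-0.      0.9099  0.4148]
 [ 0.      0.4148 -0.9099]
 [-1.     -0.     -0.0001]] 
shift m [-0.0946  0.3315 -0.073 ] turn deg [35.155  -0.0029  0.0015]
```

step_arm:
  commands: [-0.019,0.04,-0.009,0,0,0,0.094,-0.019,0.04,-0.009,0,0,0,0.094,-0.019,0.04,-0.009,0,0,0,0.094,-0.019,0.04,-0.009,0,0,0,0.094,-0.019,0.04,-0.009,0,0,0,0.094]

```text
clock: 1.98
eef_pos: [392.4, -375.5, 301.2]
eef_rot: [0.437, 1.571, -0.706]
wrist_force: [-0.4, 0.2, -0.5]
finger_gap: 94.2
```

step_arm:
  commands: [0,0.0435,-0.0095,0,0,0,0.094,0,0.044,-0.0095,0,0,0,0.094,0,0.044,-0.009,0,0,0,0.094,0,0,0,-9.14,0,0,0.094,0,0,0,-9.14,0,0,0.094]

```text
clock: 2.6
eef_pos: [499.9, -296.0, 300.2]
eef_rot: [-2.79, 1.57, 2.676]
wrist_force: [-0.5, 0.4, -0.3]
finger_gap: 94.2
```

step_arm:
  commands: [0,0,0,-9.14,0,0,0.094,0,0,0,-9.14,0,0,0.094,0,0,0,-9.14,0,0,0.094,0,0,0,-9.14,0,0,0.094,0,0,0,0,0,0,0.094]

```text
clock: 3.22
eef_pos: [499.5, -296.5, 300.4]
eef_rot: [2.744, 1.571, 2.558]
wrist_force: [-0.1, -0.3, 0.4]
finger_gap: 93.7
```

```bash
python3 go.py 499.5 -296.5 174.2 -0.186
```

```text
t 3.23 pos [ 499.5036 -296.4732  300.4139] F [-0.0708 -0.2842  0.4074] gap 93.7 
tool axes(cols)
 [[-0.0001  0.1857  0.9826]
 [ 0.      0.9826 -0.1857]
 [-1.      0.     -0.0001]] 
shift m [ 0.1262 -0.      0.    ] turn deg [-0.0459 -0.0039 -0.0016]
```

step_arm:
  commands: [0.03,0,0,0,0,0,0.094,0.03,0,0,0,0,0,0.094,0.026,0,0,0,0,0,0.094,0.02,0,0,0,0,0,0.094,0.02,0,0,0,0,0,0.05]
  squeeze: 20

```text
clock: 3.85
eef_pos: [499.5, -296.5, 173.8]
eef_rot: [3.116, 1.571, 2.925]
wrist_force: [0.4, -0.4, 1.0]
finger_gap: 87.1
```

step_arm:
  commands: [0,0,0,0,0,0,0.03,0,0,0,0,0,0,0.024,0,0,0,0,0,0,0.02,0,0,0,0,0,0,0.014,0,0,0,0,0,0,0.01]

```text
clock: 4.47
eef_pos: [499.5, -296.5, 174.7]
eef_rot: [-0.432, 1.57, -0.618]
wrist_force: [-0.2, -0.4, 0.4]
finger_gap: 37.2
```

step_arm:
  commands: [0,0,0,0,0,0,0.0,0,0,0,0,0,0,0.0,0,0,0,0,0,0,0.0,0,0,0,0,0,0,0.0]
  squeeze: 40

```text
clock: 4.97
eef_pos: [499.6, -296.5, 174.5]
eef_rot: [-0.109, 1.571, -0.295]
wrist_force: [0.3, -0.2, 0.9]
finger_gap: 19.6
```

```bash
python3 go.py 499.5 -296.5 174.2 -0.186; python3 - <<'E'
from h import *
a=manip.camera("side")[110:270,310:430,::-1]; b=manip.camera("top")[220:300,420:520,::-1]
a=cv2.resize(a,None,fx=3.5,fy=3.5,interpolation=2);b=cv2.resize(b,None,fx=3.7,fy=3.7,interpolation=2)
c=np.zeros((560,790,3),np.uint8);c[:,:420]=a;c[:296,420:790]=b;cv2.imwrite("pics/grasp.png",c)
E
```

```text
t 4.97 pos [ 499.5941 -296.4858  174.4776] F [ 0.3453 -0.1872  0.9294] gap 19.6 
tool axes(cols)
 [[ 0.0002  0.1848  0.9828]
 [-0.0001  0.9828 -0.1848]
 [-1.     -0.      0.0002]] 
shift m [ 0.0003 -0.     -0.0001] turn deg [0.0064 0.012  0.0013]
```

View pics/grasp.png

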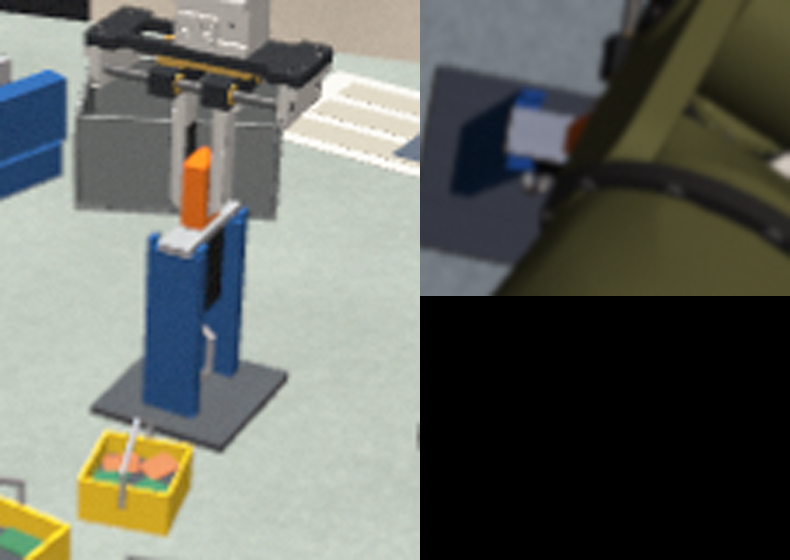

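Grasp is good: gap 19.6 mm on the 20 mm grip, fingers either side of the orange. Lifting straight up.

step_arm:
  commands: [-0.005,0,0,0,0,0,0,-0.015,0,0,0,0,0,0,-0.025,0,0,0,0,0,0,-0.025,0,0,0,0,0,0,-0.025,0,0,0,0,0,0]

```text
clock: 5.7
eef_pos: [499.4, -296.4, 271.3]
eef_rot: [-0.492, 1.57, -0.678]
wrist_force: [-0.7, 0.1, -1.5]
finger_gap: 20.0
```

step_arm:
  commands: [-0.025,0,0,0,0,0,0,-0.025,0,0,0,0,0,0,-0.015,0,0,0,0,0,0,-0.005,0,0,0,0,0,0,0,0,0,0,0,0,0]

```text
clock: 6.32
eef_pos: [499.4, -296.5, 339.1]
eef_rot: [2.755, 1.57, 2.569]
wrist_force: [-0.1, -0.1, -3.0]
finger_gap: 19.8
```

```bash
python3 go.py 520 19 340 -0.303
```

```text
t 6.33 pos [ 499.4271 -296.4527  339.0753] F [-0.1244 -0.1122 -2.9744] gap 19.8 
tool axes(cols)
 [[-0.0005  0.1848  0.9828]
 [ 0.0003  0.9828 -0.1848]
 [-1.      0.0002 -0.0005]] 
shift m [-0.0008  0.3138 -0.0381] turn deg [ 6.7091 -0.0319 -0.0109]
```

step_arm:
  commands: [0,0.0125,-0.0015,0,0,0,0,0,0.0251,-0.003,0,0,0,0,0,0.0377,-0.0046,0,0,0,0,0,0.0377,-0.0046,0,0,0,0,0,0.0377,-0.0046,0,0,0,0]

```text
clock: 6.95
eef_pos: [509.1, -143.0, 338.9]
eef_rot: [2.844, 1.57, 2.658]
wrist_force: [0.9, 0.7, -1.9]
finger_gap: 20.0
```

step_arm:
  commands: [0,0.0377,-0.0046,0,0,0,0,0,0.0377,-0.0046,0,0,0,0,0,0.0377,-0.0046,0,0,0,0,0,0.0251,-0.003,0,0,0,0,0,0.0125,-0.0015,0,0,0,0]

```text
clock: 7.58
eef_pos: [518.9, 8.1, 339.1]
eef_rot: [-3.137, 1.57, 2.962]
wrist_force: [-0.5, -0.7, -2.2]
finger_gap: 19.8
```

step_arm:
  commands: [0,0.006,-0.0007,1.7,0,0,0,0,0.006,-0.0007,3.3,0,0,0,0,0,0,1.7,0,0,0,-0.0,0,0,0,0,0,0]

```text
clock: 8.07
eef_pos: [520.2, 18.2, 339.3]
eef_rot: [-2.444, 1.571, -2.746]
wrist_force: [-0.2, -0.5, -1.4]
finger_gap: 19.6
```

```bash
python3 go.py 520 19 216.5 -0.303; python3 - <<'E'
from h import *
a=manip.camera("side")[110:310,210:410,::-1]; b=manip.camera("top")[150:300,260:420,::-1]
a=cv2.resize(a,None,fx=2.9,fy=2.9,interpolation=2);b=cv2.resize(b,None,fx=2.5-.5,fy=2,interpolation=2)
c=np.zeros((580,900,3),np.uint8);c[:,:580]=a;c[:300,580:900]=b;cv2.imwrite("pics/pre.png",cv2.resize(c,(800,516)))
E
```

```text
t 8.07 pos [520.1882  18.2165 339.3104] F [-0.1563 -0.541  -1.3746] gap 19.6 
tool axes(cols)
 [[-0.0002  0.2981  0.9545]
 [-0.0001  0.9545 -0.2981]
 [-1.     -0.0001 -0.0002]] 
shift m [ 0.1228  0.0007 -0.0004] turn deg [ 0.0172 -0.0095  0.008 ]
```

View pics/pre.png

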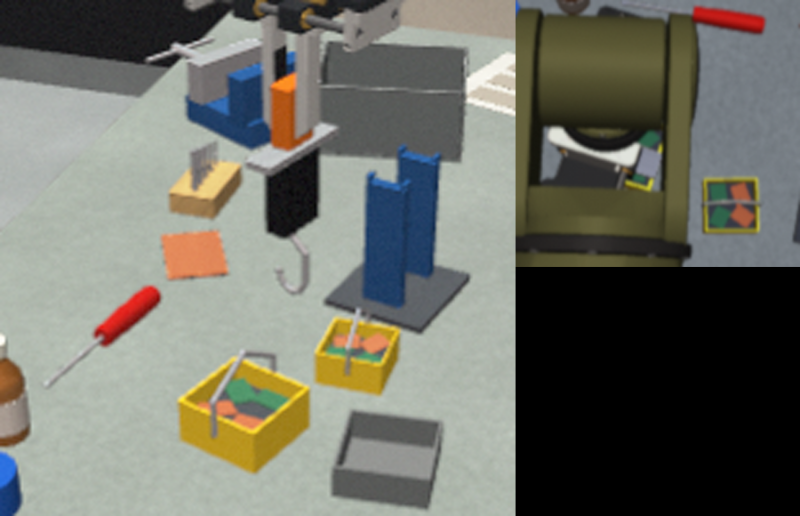

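The scale hangs upright and the hook mouth faces the bail (+x). Descending beside the tub.

```bash
python3 -c "
from h import *
print(proj('side',[520.2,18.2,180.8]),'expected hook bottom; seen approx 222.9,324.4')"
```

```text
[[223.46066396 322.59453996]] expected hook bottom; seen approx 222.9,324.4
```

step_arm:
  commands: [0.0125,0,0,0,0,0,0,0.025,0,0,0,0,0,0,0.025,0,0,0,0,0,0,0.025,0,0,0,0,0,0,0.02,0,0,0,0,0,0]

```text
clock: 8.8
eef_pos: [519.8, 18.4, 230.0]
eef_rot: [-2.871, 1.569, 3.109]
wrist_force: [0.6, -0.8, -1.1]
finger_gap: 19.8
```

step_arm:
  commands: [0.01,0.0005,0,0,0,0,0,0.005,0,0,0,0,0,0,0,0,0,0,0,0,0]

```text
clock: 9.18
eef_pos: [520.5, 19.0, 217.1]
eef_rot: [0.183, 1.571, -0.12]
wrist_force: [0.6, 0.6, -2.1]
finger_gap: 20.2
```

```bash
python3 go.py 572.6 2.5 216.5 -0.303; python3 - <<'E'
from h import *
a=manip.camera("side")[220:295,275:375,::-1]
s=manip.read_state()["eef_pos"]; print("expect seat top",proj("side",s+[0,0,18.5-171]), "expect bail",proj("side",[572.6,2.5,95]))
cv2.imwrite("pics/near.png",cv2.resize(a,None,fx=8,fy=8,interpolation=2))
E
```

```text
t 9.18 pos [520.4715  18.9772 217.0787] F [ 0.6438  0.6278 -2.1071] gap 20.2 
tool axes(cols)
 [[ 0.0002  0.2982  0.9545]
 [-0.      0.9545 -0.2982]
 [-1.      0.      0.0002]] 
shift m [ 0.0006 -0.0002  0.0547] turn deg [ 0.014   0.0108 -0.002 ]
expect seat top [[264.69793487 322.39161781]] expect bail [[246.711757   304.17823604]]
```

View pics/near.png

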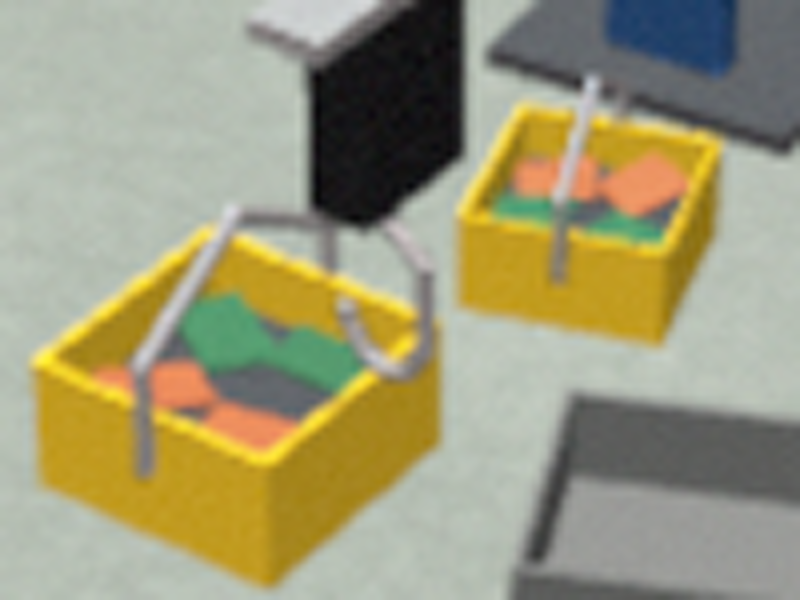

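The hook is level with the bail: seat seen at about (265.5,324.7), bail peak at (246.2,303.6), both within 1–2 px of prediction. The bail should pass about 30 mm above the seat. Advancing 56 mm under it.

step_arm:
  commands: [0,0,0.008,0,0,0,0,0,0,0.012,0,0,0,0,0,0,0.012,0,0,0,0,0,0,0.012,0,0,0,0,0,0,0.008,0,0,0,0]

```text
clock: 9.85
eef_pos: [570.8, 3.2, 216.7]
eef_rot: [-2.968, 1.57, 3.012]
wrist_force: [-0.1, 0.4, -1.7]
finger_gap: 19.8
```

step_arm:
  commands: [0,0,0.004,0,0,0,0,0,0,0,0,0,0,0,0,0,0,0,0,0,0]

```text
clock: 10.22
eef_pos: [573.7, 2.4, 217.0]
eef_rot: [0.808, 1.571, 0.505]
wrist_force: [-0.4, -0.3, -2.0]
finger_gap: 19.6
```

```bash
python3 go.py 572.6 2.5 216.5 -0.303; python3 - <<'E'
from h import *
a=manip.camera("side")[220:295,275:375,::-1]
cv2.imwrite("pics/in.png",cv2.resize(a,None,fx=8,fy=8,interpolation=2))
E
```

```text
t 10.22 pos [573.7018   2.4155 217.0309] F [-0.4271 -0.3365 -2.0211] gap 19.6 
tool axes(cols)
 [[ 0.0001  0.2981  0.9545]
 [ 0.      0.9545 -0.2981]
 [-1.      0.      0.    ]] 
shift m [ 0.0005 -0.0002 -0.0011] turn deg [ 0.0189  0.0023 -0.0024]
```

View pics/in.png

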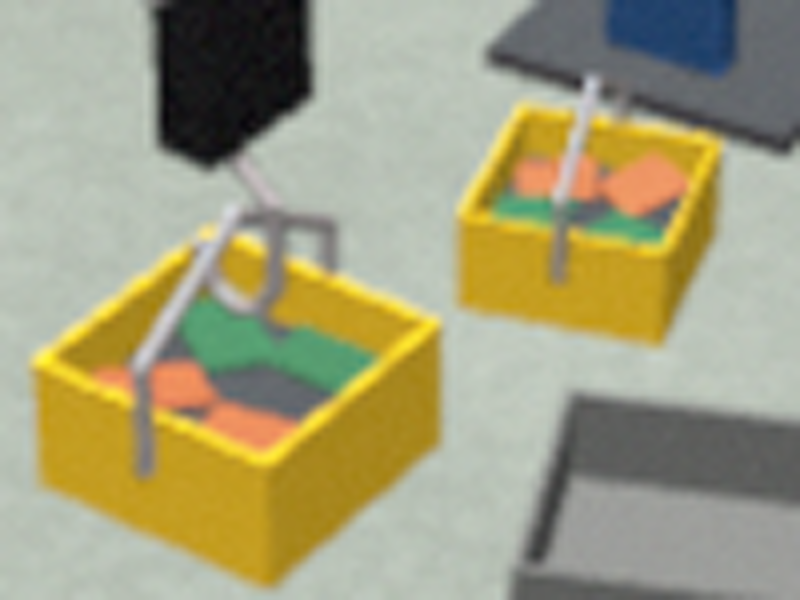

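Bail sits between tip and shank, clear of both. Raising slowly.

step_arm:
  commands: [-0.006,0,0,0,0,0,0,-0.007,0,0,0,0,0,0,-0.006,0,0,0,0,0,0,-0.004,0,0,0,0,0,0,-0.003,0,0,0,0,0,0]

```text
clock: 10.9
eef_pos: [573.9, 2.3, 243.2]
eef_rot: [0.529, 1.571, 0.227]
wrist_force: [0.5, 0.1, -1.7]
finger_gap: 19.9
```

step_arm:
  commands: [-0.003,0,0,0,0,0,0,-0.003,0,0,0,0,0,0,-0.003,0,0,0,0,0,0,-0.003,0,0,0,0,0,0,-0.003,0,0,0,0,0,0]

```text
clock: 11.52
eef_pos: [573.8, 2.3, 258.0]
eef_rot: [-2.966, 1.571, 3.014]
wrist_force: [0.6, 0.9, -2.8]
finger_gap: 19.7
```

step_arm:
  commands: [-0.003,0,0,0,0,0,0,-0.003,0,0,0,0,0,0,-0.002,0,0,0,0,0,0,-0.001,0,0,0,0,0,0,0,0,0,0,0,0,0]

```text
clock: 12.15
eef_pos: [573.8, 2.3, 266.9]
eef_rot: [-3.015, 1.571, 2.965]
wrist_force: [0.1, 0.6, -4.0]
finger_gap: 19.8
```

```bash
cat > watch.py <<'E'
from h import *
# mean force over a few camera periods + tub rim bottom edges height by yellow-blob shift in the side view
F=[];ys=[]
for i in range(4):
    im=manip.camera("side").astype(int)
    if i<3: pass
    m=(im[:,:,0]>140)&(im[:,:,1]>110)&(im[:,:,2]<80); m=m.astype(np.uint8); n,l,st,ce=cv2.connectedComponentsWithStats(m)
    F.append(manip.read_state()["wrist_force"]); k=[j for j in range(1,n) if st[j,4]>150]
    if i in(0,3): print([(st[j,:4].tolist(),np.round(ce[j],2).tolist()) for j in k])
s=manip.read_state(); print("t",s["clock"],"pos",s["eef_pos"].round(1),"F",np.mean(F,0).round(2),np.std(F,0).round(2))
E
python3 watch.py
```

```text
[([333, 234, 32, 29], [348.07, 249.01]), ([280, 250, 50, 43], [304.85, 272.36])]
[([333, 234, 32, 29], [348.09, 249.06]), ([280, 250, 50, 43], [304.86, 272.36])]
t 12.35 pos [573.8   2.3 266.9] F [ 0.5   0.1  -4.23] [0.35 0.45 0.44]
```

Load about 2.1 N matches 90 N/m over 22 mm, and the tub has not moved. Continuing in 10 mm steps.

step_arm:
  commands: [-0.002,0,0,0,0,0,0,-0.002,0,0,0,0,0,0,-0.002,0,0,0,0,0,0,-0.002,0,0,0,0,0,0,-0.002,0,0,0,0,0,0]

```text
clock: 12.98
eef_pos: [573.9, 2.3, 277.1]
eef_rot: [-1.544, 1.571, -1.847]
wrist_force: [-0.4, -0.6, -5.3]
finger_gap: 20.0
```

```bash
python3 watch.py; python3 -c "
from h import *
print('px/mm',np.diff(proj('side',[[573,2,24],[573,2,34]]),axis=0)/10)"
```

```text
[([333, 234, 32, 29], [348.03, 249.09]), ([280, 248, 50, 43], [304.97, 270.35])]
[([333, 234, 32, 29], [348.14, 249.09]), ([280, 248, 50, 43], [304.94, 270.32])]
t 13.175 pos [573.8   2.3 276.9] F [-0.21 -0.02 -4.41] [0.67 0.34 0.42]
px/mm [[-0.3236631 -0.0078518]]
```

The tub is already about 6 mm clear (2.03 px at 0.324 px/mm). Raising 4 mm more, then holding.

step_arm:
  commands: [-0.001,0,0,0,0,0,0,-0.001,0,0,0,0,0,0,-0.001,0,0,0,0,0,0,-0.001,0,0,0,0,0,0,0,0,0,0,0,0,0]

```text
clock: 13.8
eef_pos: [573.9, 2.3, 281.1]
eef_rot: [0.387, 1.571, 0.084]
wrist_force: [0.7, -0.3, -4.3]
finger_gap: 19.9
```

step_arm:
  commands: [0,0,0,0,0,0,0,0,0,0,0,0,0,0,0,0,0,0,0,0,0,0,0,0,0,0,0,0,0,0,0,0,0,0,0]

```text
clock: 14.42
eef_pos: [573.9, 2.3, 280.9]
eef_rot: [1.229, 1.571, 0.926]
wrist_force: [-0.5, -0.0, -3.3]
finger_gap: 19.4
```

step_arm:
  commands: [0,0,0,0,0,0,0,0,0,0,0,0,0,0,0,0,0,0,0,0,0,0,0,0,0,0,0,0,0,0,0,0,0,0,0]

```text
clock: 15.05
eef_pos: [573.9, 2.3, 280.9]
eef_rot: [2.753, 1.571, 2.45]
wrist_force: [-0.8, -0.4, -5.5]
finger_gap: 20.1
```

step_arm:
  commands: [0,0,0,0,0,0,0,0,0,0,0,0,0,0,0,0,0,0,0,0,0,0,0,0,0,0,0,0,0,0,0,0,0,0,0]

```text
clock: 15.68
eef_pos: [573.9, 2.3, 281.0]
eef_rot: [2.271, 1.571, 1.969]
wrist_force: [-0.6, 0.3, -4.5]
finger_gap: 19.9
```

```bash
python3 watch.py; python3 go.py 558.9 311.4 281 -0.303; python3 -c "
from h import *
a=manip.camera('side')[140:300,240:390,::-1]
cv2.imwrite('pics/hang.png',cv2.resize(a,None,fx=3.7,fy=3.7,interpolation=2))"
```

```text
[([333, 234, 32, 29], [347.9, 249.11]), ([279, 247, 51, 43], [304.99, 269.15])]
[([333, 234, 32, 29], [348.05, 249.07]), ([279, 247, 51, 43], [305.02, 269.16])]
t 15.875 pos [573.8   2.3 280.9] F [ 0.22  0.07 -4.65] [0.47 0.66 0.42]
t 15.88 pos [573.8458   2.3009 280.9147] F [-0.2288  0.2346 -4.1415] gap 19.9 
tool axes(cols)
 [[-0.0001  0.2982  0.9545]
 [-0.      0.9545 -0.2982]
 [-1.     -0.     -0.0001]] 
shift m [-0.0001  0.2906 -0.1064] turn deg [ 0.0129 -0.0047  0.0018]
```

View pics/hang.png

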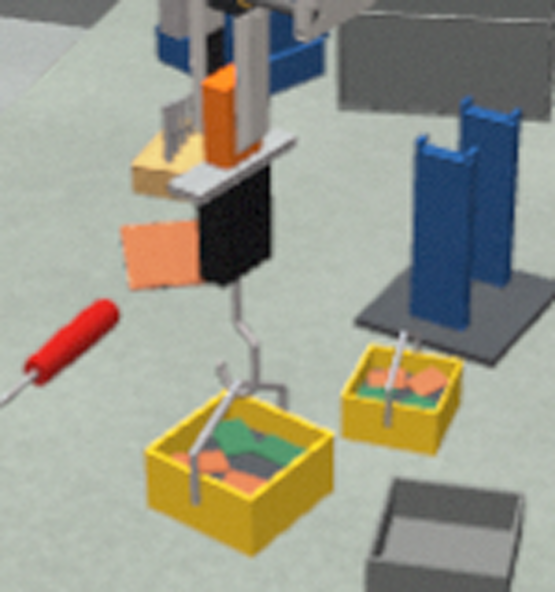

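Hanging about 9.9 mm clear, level and still for over 2 s; load about 2.6 N. Now the low carry with gentle ramps.

step_arm:
  commands: [-0.001,0.0019,-0.0007,0,0,0,0,-0.001,0.0038,-0.0014,0,0,0,0,-0.001,0.0056,-0.0021,0,0,0,0,0,0.0075,-0.0028,0,0,0,0,0,0.0094,-0.0034,0,0,0,0]

```text
clock: 16.55
eef_pos: [572.3, 33.0, 283.9]
eef_rot: [1.966, 1.571, 1.663]
wrist_force: [0.5, 0.0, -4.5]
finger_gap: 19.5
```

step_arm:
  commands: [0,0.0113,-0.0041,0,0,0,0,0,0.0113,-0.0041,0,0,0,0,0,0.0113,-0.0041,0,0,0,0,0,0.0113,-0.0041,0,0,0,0,0,0.0113,-0.0041,0,0,0,0]

```text
clock: 17.18
eef_pos: [569.6, 93.2, 283.9]
eef_rot: [2.847, 1.571, 2.544]
wrist_force: [-0.7, 0.4, -4.9]
finger_gap: 20.1
```

step_arm:
  commands: [0,0.0113,-0.0041,0,0,0,0,0,0.0113,-0.0041,0,0,0,0,0,0.0113,-0.0041,0,0,0,0,0,0.0113,-0.0041,0,0,0,0,0,0.0113,-0.0041,0,0,0,0]

```text
clock: 17.8
eef_pos: [566.9, 153.2, 283.9]
eef_rot: [2.913, 1.571, 2.61]
wrist_force: [0.4, -0.1, -5.7]
finger_gap: 19.8
```

step_arm:
  commands: [0,0.0113,-0.0041,0,0,0,0,0,0.0113,-0.0041,0,0,0,0,0,0.0113,-0.0041,0,0,0,0,0,0.0113,-0.0041,0,0,0,0,0,0.0113,-0.0041,0,0,0,0]

```text
clock: 18.42
eef_pos: [564.1, 213.3, 283.9]
eef_rot: [3.07, 1.571, 2.767]
wrist_force: [-0.1, -0.2, -4.0]
finger_gap: 19.8
```

step_arm:
  commands: [0,0.0113,-0.0041,0,0,0,0,0,0.0113,-0.0041,0,0,0,0,0,0.0113,-0.0041,0,0,0,0,0,0.0113,-0.0041,0,0,0,0,0,0.0113,-0.0041,0,0,0,0]

```text
clock: 19.05
eef_pos: [561.4, 273.3, 283.9]
eef_rot: [1.546, 1.571, 1.243]
wrist_force: [0.4, -0.1, -5.0]
finger_gap: 19.7
```

step_arm:
  commands: [0,0.0113,-0.0041,0,0,0,0,0,0.0094,-0.0034,0,0,0,0,0,0.0075,-0.0028,0,0,0,0,0,0.0047,-0.0017,0,0,0,0,0,0.0028,-0.001,0,0,0,0]

```text
clock: 19.68
eef_pos: [559.7, 310.6, 283.9]
eef_rot: [-1.773, 1.571, -2.076]
wrist_force: [-0.2, -0.5, -4.5]
finger_gap: 19.8
```

step_arm:
  commands: [0,0.0014,-0.0005,0,0,0,0,0,0,0,0,0,0,0,0,0,0,0,0,0,0,0,0,0,0,0,0,0,0,0,0,0,0,0,0]

```text
clock: 20.3
eef_pos: [559.6, 311.9, 283.9]
eef_rot: [-2.436, 1.571, -2.738]
wrist_force: [0.1, 0.0, -4.1]
finger_gap: 20.0
```

```bash
python3 watch.py; python3 go.py 558.9 311.4 281 -0.303; python3 -c "
from h import *
print(proj('side',[[558.9,311.4,27],[558.9,311.4,37]]))
a=manip.camera('side')[200:430,170:370,::-1]
cv2.imwrite('pics/mat1.png',cv2.resize(a,None,fx=2.6,fy=2.6,interpolation=2))"
```

```text
[([333, 234, 32, 29], [348.06, 249.14]), ([226, 328, 64, 57], [258.9, 356.84])]
[([333, 234, 32, 29], [348.07, 249.12]), ([226, 328, 64, 57], [258.94, 356.86])]
t 20.5 pos [559.6 311.9 284. ] F [ 0.01  0.09 -4.82] [0.21 0.7  0.58]
t 20.50 pos [559.6349 311.9342 283.9603] F [-0.2148 -0.9464 -5.698 ] gap 19.8 
tool axes(cols)
 [[ 0.      0.2982  0.9545]
 [ 0.      0.9545 -0.2982]
 [-1.      0.      0.    ]] 
shift m [ 0.003  -0.0007 -0.0005] turn deg [ 0.0131  0.0006 -0.0007]
[[356.59064759 258.30167637]
 [353.08949959 257.96021218]]
```

View pics/mat1.png

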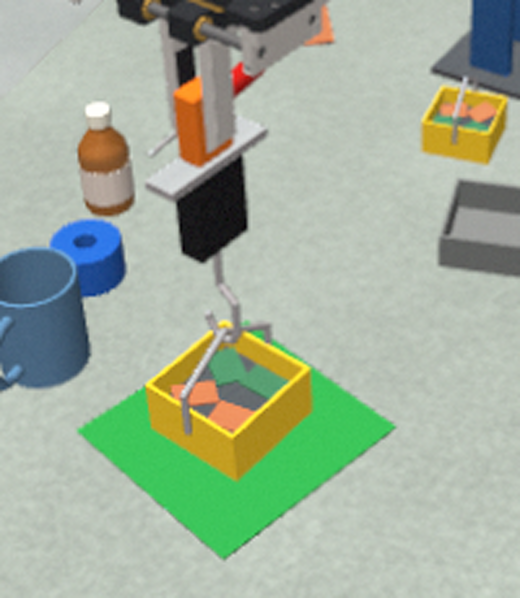

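Tub hangs level over the middle of the mat, centroid as predicted. Lowering gently until it stands, then dropping the hook to mid-mouth.

step_arm:
  commands: [0.002,0,0,0,0,0,0,0.002,0,0,0,0,0,0,0.002,0,0,0,0,0,0,0.002,0,0,0,0,0,0,0.002,0,0,0,0,0,0]

```text
clock: 21.18
eef_pos: [559.6, 311.9, 273.8]
eef_rot: [0.3, 1.571, -0.003]
wrist_force: [0.7, 0.1, -5.0]
finger_gap: 20.1
```

step_arm:
  commands: [0.002,0,0,0,0,0,0,0.002,0,0,0,0,0,0,0.002,0,0,0,0,0,0,0.003,0,0,0,0,0,0,0.004,0,0,0,0,0,0]

```text
clock: 21.8
eef_pos: [559.7, 311.9, 260.8]
eef_rot: [0.136, 1.57, -0.167]
wrist_force: [0.3, -1.5, -3.0]
finger_gap: 20.0
```

step_arm:
  commands: [0.004,0,0,0,0,0,0,0.004,0,0,0,0,0,0,0.004,0,0,0,0,0,0,0.004,0,0,0,0,0,0,0.004,0,0,0,0,0,0]

```text
clock: 22.42
eef_pos: [559.6, 312.0, 240.7]
eef_rot: [1.747, 1.571, 1.444]
wrist_force: [-1.2, -0.3, -2.6]
finger_gap: 20.1
```

step_arm:
  commands: [0.004,0,0,0,0,0,0,0.004,0,0,0,0,0,0,0.004,0,0,0,0,0,0,0.004,0,0,0,0,0,0,0.004,0,0,0,0,0,0]

```text
clock: 23.05
eef_pos: [559.6, 312.0, 220.7]
eef_rot: [2.417, 1.571, 2.114]
wrist_force: [0.1, -0.1, -0.5]
finger_gap: 19.6
```

step_arm:
  commands: [0.001,0,0,0,0,0,0,0,0,0,0,0,0,0,0,0,0,0,0,0,0,0,0,0,0,0,0,0,0,0,0,0,0,0,0]

```text
clock: 23.68
eef_pos: [559.6, 312.0, 220.0]
eef_rot: [1.079, 1.571, 0.776]
wrist_force: [0.1, 0.6, -2.7]
finger_gap: 19.7
```

```bash
python3 watch.py; python3 -c "
from h import *
s=manip.read_state()['eef_pos']; print('seat',proj('side',s+[0,0,18.5-171]))
a=manip.camera('side')[300:390,210:310,::-1]
cv2.imwrite('pics/unh.png',cv2.resize(a,None,fx=6,fy=6,interpolation=2))"
```

```text
[([333, 234, 32, 29], [347.98, 249.16]), ([226, 328, 64, 60], [259.01, 360.34])]
[([333, 234, 32, 29], [348.01, 249.11]), ([226, 328, 64, 60], [259.02, 360.33])]
t 23.875 pos [559.7 312.  220. ] F [-0.34  0.   -2.03] [0.54 0.53 0.43]
seat [[342.27839937 256.43590712]]
```

View pics/unh.png

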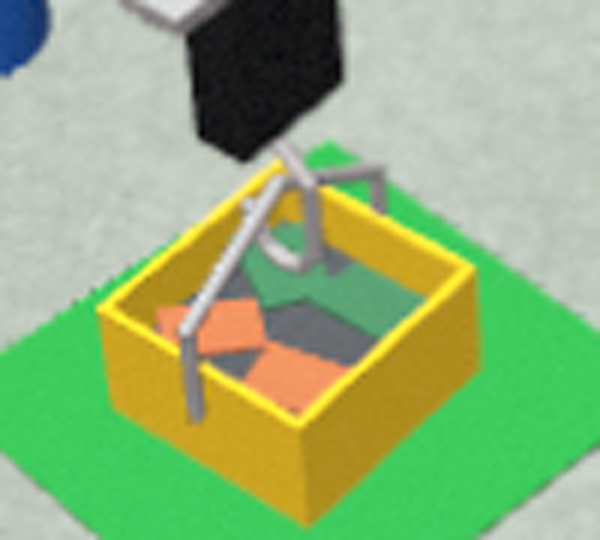

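Tub stands on the mat, the load is back to the bare scale (-2.0 N), and the hook hangs free in the bail. Backing out along -x.

step_arm:
  commands: [0,0,-0.004,0,0,0,0,0,0,-0.008,0,0,0,0,0,0,-0.012,0,0,0,0,0,0,-0.012,0,0,0,0,0,0,-0.012,0,0,0,0]

```text
clock: 24.55
eef_pos: [512.9, 326.6, 220.1]
eef_rot: [0.862, 1.571, 0.56]
wrist_force: [0.4, -1.1, -2.5]
finger_gap: 20.0
```

step_arm:
  commands: [0,0,-0.008,0,0,0,0,0,0,-0.004,0,0,0,0,0,0,0,0,0,0,0]

```text
clock: 24.92
eef_pos: [502.3, 329.9, 220.0]
eef_rot: [0.704, 1.571, 0.401]
wrist_force: [0.2, -1.1, -2.5]
finger_gap: 19.4
```

```bash
python3 watch.py; python3 go.py 499.6 -296.5 340 -0.186
```

```text
[([333, 234, 32, 29], [347.97, 249.18]), ([226, 328, 64, 60], [254.7, 364.17]), ([254, 331, 30, 24], [270.91, 340.65])]
[([333, 234, 32, 29], [347.97, 249.18]), ([226, 328, 64, 60], [254.83, 364.27]), ([254, 331, 30, 24], [270.78, 340.62])]
t 25.125 pos [502.6 329.7 219.8] F [ 0.14 -0.12 -2.37] [0.17 0.52 0.45]
t 25.12 pos [502.5956 329.6776 219.8353] F [-0.0242 -0.8552 -1.8225] gap 19.9 
tool axes(cols)
 [[-0.0001  0.2985  0.9544]
 [-0.0001  0.9544 -0.2985]
 [-1.     -0.0001 -0.0001]] 
shift m [-0.1201 -0.5985  0.184 ] turn deg [-6.71   -0.0036  0.0058]
```

Hook is out and the tub hasn't moved. Going up, then back above the stand.

step_arm:
  commands: [-0.015,0,0,0,0,0,0,-0.03,0,0,0,0,0,0,-0.035,0,0,0,0,0,0,-0.03,0,0,0,0,0,0,-0.012,0,0,0,0,0,0]

```text
clock: 25.75
eef_pos: [502.6, 329.9, 344.5]
eef_rot: [0.819, 1.567, 0.516]
wrist_force: [0.1, -0.2, -2.8]
finger_gap: 19.9
```

step_arm:
  commands: [0,-0.0135,0.004,0,0,0,0,0,-0.025,0.008,0,0,0,0,0,-0.04,0.0123,0,0,0,0,0,-0.04,0.0123,0,0,0,0,0,-0.04,0.0123,0,0,0,0]

```text
clock: 26.38
eef_pos: [501.1, 161.8, 340.6]
eef_rot: [-2.516, 1.569, -2.819]
wrist_force: [0.8, 0.1, -2.7]
finger_gap: 19.9
```

step_arm:
  commands: [0,-0.04,0.0123,0,0,0,0,0,-0.04,0.0123,0,0,0,0,0,-0.04,0.0123,0,0,0,0,0,-0.04,0.0123,0,0,0,0,0,-0.04,0.0123,0,0,0,0]

```text
clock: 27.0
eef_pos: [499.9, -47.2, 340.6]
eef_rot: [-2.961, 1.569, 3.019]
wrist_force: [1.2, -0.2, -2.7]
finger_gap: 19.6
```

step_arm:
  commands: [0,-0.04,0.0123,0,0,0,0,0,-0.04,0.0123,0,0,0,0,0,-0.04,0.0123,0,0,0,0,0,-0.04,0.0123,0,0,0,0,0,-0.04,0.0123,0,0,0,0]

```text
clock: 27.62
eef_pos: [498.8, -256.2, 340.6]
eef_rot: [2.949, 1.569, 2.646]
wrist_force: [0.6, 0.4, -2.2]
finger_gap: 20.2
```

step_arm:
  commands: [0,-0.04,0.0123,0,0,0,0,0,-0.025,0.008,-1,0,0,0,0,-0.01,0.003,-2.7,0,0,0,0,-0.005,0.001,-2,0,0,0,0,0,0,-1,0,0,0]

```text
clock: 28.25
eef_pos: [498.9, -338.6, 340.6]
eef_rot: [2.706, 1.569, 2.52]
wrist_force: [0.1, -0.4, -2.2]
finger_gap: 19.6
```

step_arm:
  commands: [0,0,0,0,0,0,0,0,0,0,0,0,0,0]

```text
clock: 28.5
eef_pos: [499.6, -337.9, 341.8]
eef_rot: [2.794, 1.571, 2.608]
wrist_force: [-0.4, -0.8, -2.0]
finger_gap: 19.7
```

```bash
python3 go.py 499.6 -296.5 340 -0.186
```

```text
t 28.50 pos [ 499.647  -337.9321  341.8224] F [-0.4075 -0.7731 -1.9683] gap 19.7 
tool axes(cols)
 [[-0.0002  0.185   0.9827]
 [ 0.0001  0.9827 -0.185 ]
 [-1.      0.0001 -0.0002]] 
shift m [ 0.0018  0.0407 -0.0077] turn deg [-0.006 -0.011 -0.004]
```

One row too many in y (41 mm overshoot, still high and clear). Correcting, then descending into the stand.

step_arm:
  commands: [0,0.012,-0.002,0,0,0,0,0,0.0187,-0.0037,0,0,0,0,0,0.01,-0.002,0,0,0,0,0,0,0,0,0,0,0,0,0,0,0,0,0,0]

```text
clock: 29.12
eef_pos: [499.7, -296.8, 342.0]
eef_rot: [-1.002, 1.571, -1.188]
wrist_force: [0.2, 0.6, -2.1]
finger_gap: 20.1
```

```bash
python3 go.py 499.6 -296.5 174.5 -0.1857; python3 -c "
from h import *
im=manip.camera('side').astype(int); m=((im[:,:,0]>170)&(im[:,:,1]>60)&(im[:,:,1]<150)&(im[:,:,2]<70)); m[200:]=0; r,c=np.nonzero(m); print('orange',r.min(),r.max(),c.min(),c.max()); p=manip.read_state()['eef_pos']
for q in [(0,0,46.5),(0,0,-9.5)]: print(proj('side',p+np.array(q)))"
```

```text
t 29.12 pos [ 499.7278 -296.826   341.9968] F [ 0.2369  0.602  -2.0529] gap 20.1 
tool axes(cols)
 [[ 0.0001  0.1847  0.9828]
 [-0.0002  0.9828 -0.1847]
 [-1.     -0.0002  0.0001]] 
shift m [ 0.1675  0.0003 -0.0002] turn deg [-0.005   0.0057  0.009 ]
orange 93 116 364 372
[[ 93.14746169 370.20250049]]
[[114.14744378 369.26112982]]
```

step_arm:
  commands: [0.012,0,0,0,0,0,0,0.022,0,0,0,0,0,0,0.022,0,0,0,0,0,0,0.022,0,0,0,0,0,0,0.022,0,0,0,0,0,0]

```text
clock: 29.8
eef_pos: [499.4, -296.8, 240.2]
eef_rot: [2.726, 1.57, 2.539]
wrist_force: [-0.2, -0.2, -2.5]
finger_gap: 19.9
```

step_arm:
  commands: [0.022,0,0,0,0,0,0,0.015,0,0,0,0,0,0,0.01,0,0,0,0,0,0,0.005,0,0,0,0,0,0,0,0,0,0,0,0,0]

```text
clock: 30.42
eef_pos: [499.8, -296.8, 190.0]
eef_rot: [-0.421, 1.571, -0.607]
wrist_force: [0.2, -0.2, -2.4]
finger_gap: 20.0
```

step_arm:
  commands: [0.006,0,0,0,0,0,0,0.005,0,0,0,0,0,0,0.003,0,0,0,0,0,0,0.001,0,0,0,0,0,0,0,0,0,0,0,0,0]

```text
clock: 31.05
eef_pos: [499.7, -296.7, 174.9]
eef_rot: [2.249, 1.571, 2.063]
wrist_force: [-0.1, 0.1, -2.4]
finger_gap: 19.9
```

```bash
python3 watch.py
```

```text
[([333, 234, 32, 29], [347.97, 249.13]), ([226, 328, 64, 60], [259.0, 359.44])]
[([333, 234, 32, 29], [347.99, 249.2]), ([226, 328, 64, 60], [259.03, 359.51])]
t 31.25 pos [ 499.8 -296.8  175.1] F [ 0.38 -0.35 -1.69] [0.48 0.29 0.36]
```

step_arm:
  commands: [0.0005,0,0,0,0,0,0,0.0005,0,0,0,0,0,0,0,0,0,0,0,0,0]

```text
clock: 31.62
eef_pos: [499.8, -296.8, 174.5]
eef_rot: [-0.486, 1.57, -0.672]
wrist_force: [-2.5, 0.9, 5.5]
finger_gap: 19.6
```

```bash
python3 watch.py|tail -1
```

```text
t 31.825 pos [ 499.8 -296.8  174.5] F [-2.42  1.56  5.8 ] [0.39 0.53 0.47]
```

Bar is down at the original height (174.5) with contact force. Opening and rising.

step_arm:
  commands: [0,0,0,0,0,0,0.024,0,0,0,0,0,0,0.03,0,0,0,0,0,0,0.05,0,0,0,0,0,0,0.07,0,0,0,0,0,0,0.07]

```text
clock: 32.45
eef_pos: [499.7, -296.7, 173.9]
eef_rot: [-3.126, 1.571, 2.971]
wrist_force: [-0.9, 0.0, -0.7]
finger_gap: 56.8
```

step_arm:
  commands: [0,0,0,0,0,0,0.07,-0.01,0,0,0,0,0,0.07,-0.025,0,0,0,0,0,0.07,-0.03,0,0,0,0,0,0.07,-0.03,0,0,0,0,0,0.07]

```text
clock: 33.08
eef_pos: [499.7, -296.7, 270.7]
eef_rot: [-0.361, 1.57, -0.547]
wrist_force: [-0.2, -0.2, 0.7]
finger_gap: 70.0
```

step_arm:
  commands: [-0.03,0,0,0,0,0,0.07,0,-0.03,0,0,0,0,0.07,0,-0.05,0,0,0,0,0.07,0,-0.05,0,0,0,0,0.07,0,-0.05,0,0,0,0,0.07]

```text
clock: 33.7
eef_pos: [466.0, -475.0, 299.9]
eef_rot: [-0.597, 1.57, -0.783]
wrist_force: [0.3, -0.4, -0.4]
finger_gap: 70.2
```

step_arm:
  commands: [0,-0.05,0,0,0,0,0.07,0,-0.03,0,0,0,0,0.07,0,0,0,0,0,0,0.07,0,0,0,0,0,0,0.07]

```text
clock: 34.2
eef_pos: [452.0, -551.7, 299.4]
eef_rot: [-0.246, 1.57, -0.431]
wrist_force: [-0.2, 0.7, -0.3]
finger_gap: 69.9
```

```bash
cat > chk.py <<'E'
from h import *
np.set_printoptions(precision=1,suppress=True)
import cv2
for c in("side","top"):
    new=manip.camera(c); old=cv2.imread(f"pics/{c}0.png")[:,:,::-1]; cv2.imwrite(f"pics/{c}_end.png",new[:,:,::-1])
    # stand/scale window: same place as at start?
    r0,r1,c0,c1=(145,240,345,400) if c=="side" else (240,285,435,500)
    t=old[r0:r1,c0:c1]; A=new[r0-6:r1+6,c0-6:c1+6]
    q=cv2.matchTemplate(A,np.ascontiguousarray(t),cv2.TM_CCOEFF_NORMED); _,v,_,l=cv2.minMaxLoc(q); print(c,"stand match",round(v,3),"shift(col,row)",l[0]-6,l[1]-6)
    o=lambda im:np.nonzero((lambda im:(im[:,:,0]>170)&(im[:,:,1]>60)&(im[:,:,1]<150)&(im[:,:,2]<70))(im.astype(int))[r0:r1,c0:c1])
    for im in(old,new): r,k=o(im); print("  orange",len(r),r.mean()+r0,k.mean()+c0)
    print({t:[np.round(x["centre"],1).tolist() for x in manip.find_in(t,c)[:1]] for t in("empty_tub","solder_reel","flux","screwdriver","board","mug","scale")})
im=manip.camera("top").astype(int); m=((im[:,:,0]>120)&(im[:,:,1]>90)&(im[:,:,2]<70)).astype(np.uint8); m[:,280:]=0; m[:,:140]=0; m[:190]=0;m[300:]=0
rc=cv2.minAreaRect(cv2.findNonZero(m)); print("tub rim",onz("top",(rc[0][1],rc[0][0]),51),rc)
E
python3 chk.py; python3 go.py 0 0 0 0|head -1
```

```text
side stand match 0.998 shift(col,row) 0 0
  orange 126 163.83333333333334 364.9761904761905
  orange 134 163.96268656716418 365.3731343283582
{'empty_tub': [[287.6, 358.1]], 'solder_reel': [[296.1, 206.7]], 'flux': [[263.1, 211.5]], 'screwdriver': [[231.0, 256.4]], 'board': [[211.1, 284.2]], 'mug': [[323.0, 181.4]], 'scale': [[169.4, 369.2]]}
top stand match 0.996 shift(col,row) 0 0
  orange 143 254.6993006993007 475.55944055944053
  orange 150 254.93333333333334 475.6
{'empty_tub': [[297.4, 315.0]], 'solder_reel': [[159.0, 249.8]], 'flux': [[141.8, 289.9]], 'screwdriver': [[157.4, 371.6]], 'board': [[162.3, 443.4]], 'mug': [[162.7, 204.0]], 'scale': [[258.8, 468.8]]}
tub rim [560.5 312. ] ((189.1999969482422, 238.40000915527344), (39.844696044921875, 39.84469223022461), 18.43494987487793)
t 35.05 pos [ 451.6624 -552.263   298.906 ] F [-0.2986  0.4758 -0.4348] gap 70.1
```

```bash
python3 -c "
from cell import manip; print(manip.sign_off())"
```

```text
the job is handed in; nothing more can be done
None
```

The job is handed in at about 35 s of the 72 s allowed; sign-off gives no verdict.

- **Weighing:** I took the large scale from its stand and hooked it under the larger yellow tub's bail. I lifted slowly until the tub hung about 10 mm clear, as measured in the side camera. It held still there for over 2 s, with a load of about 2.6 N, or roughly 0.26 kg.
- **Carry and return:** The tub went across about 13 mm off the bench and down gently onto the mat. I then unhooked the scale and hung it back in its stand.
- **Tub check:** The tub is about 2 mm from the mat's centre, and its outline did not shift when the hook came out.
- **Scale check:** The scale matches its starting picture in both views (0.998 side, 0.996 top, no shift). The last press onto the stand was about 8 N, and the gripper is open and well clear.
- **Bystanders:** I saw no movement. I only compared their end positions with the first pictures by eye, not by measured displacement.

One slip: on the way back I overshot the stand by 41 mm, high up and clear of everything, and corrected before descending. No check failed or disagreed beyond 1–2 px or about 2 mm.

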